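# Stow the paint pot and latch the tray

### The arm

A 6-joint arm with a two-finger parallel gripper is mounted at the origin on the work surface. World frame = base frame: x ahead of the robot, y to its left, z up, the work surface at z = 0. Lengths are in m, angles in degrees, forces in N, time in s.
With the tool pointing down it reaches from about 0.325 to 0.775 m from the base axis. Payload 5.5 kg.
Tool frame: the origin (TCP) lies at the centre of the arm's flange, where the gripper is bolted on; the fingertips stand 182 mm ahead of it and the grasp point (between the pads) lies 163 mm ahead of it; z points along the fingers, y is the line along which they close (so a half turn about z gives the same grasp; the last joint's range is limited). The gripper opens to 88 mm and grips with 3 to 60 N. Pads are 20 mm wide; open, the fingers measure 115 mm over their backs; the gripper's body (75 mm by 178 mm) begins 61 mm behind the grasp point.
Start: joints at [63.043, 5.22, 70.514, -0, 104.267, -3.249], TCP at [0.241, 0.549, 0.405] pointing down, gripper open.
Joint ranges: [-164.24, 164.24], [-49.07, 125.15], [9.68, 141.18], [-86.29, 266.29], [3.28, 154.24], [-151.56, 151.56]. Speed limits (degrees/s): [147.25, 147.25, 172.46, 180, 180, 180].

### API

Orientations are given as [roll, pitch, yaw] about the fixed x, y, z axes, in that order (R = Rz(yaw) Ry(pitch) Rx(roll)).
In Python, from station import r gives the robot as it stands. The module is installed in compiled form; this text tells all that it offers. Calls block until the motion is done:
- r.reach(position, orientation): joint-space move of the TCP to a pose.
- r.servo_line(position, rotation=None, speed=0.15): straight line of the TCP; rotation=None keeps the orientation; speed is the mean speed in m/s.
- r.move_joints(angles): joint-space move.
- r.let_go() and r.grab(squeeze=None): open the fingers fully, or close them until they stop; squeeze is the grip in N (None keeps the last).
- r.wait(seconds).
- r.inverse_kinematics(position, orientation): joint angles nearest the present ones, or None.
- r.sense(): the state.
- r.snapshot(name): name is "side" or "top" or "wrist"; returns a dict with "frame" (384x512x3 uint8, red, green, blue), "fx", "fy", "cx", "cy" (pixels), "dist_coeffs" ([k1, k2, p1, p2, k3] as OpenCV has them; the pictures are not rectified), "R" (3x3) and "t" (3): a world point X has camera coordinates R X + t. Camera axes: x right, y down, z forward; pixel columns grow to the right and rows downward; lengths in m; the calibration is good to about 2 mm. A picture is of the moment at which its call begins. There is no depth.
A pose or a line that the arm cannot do raises r.IKError and nothing moves.
- r.hand_in(): hands the job in; it is judged then, once.
The state is a dict: "clock": time; "joints": joint angles; "joint_vel": joint speeds; "joint_torque": joint torques, N m; "tcp_pos": TCP position; "orientation": TCP orientation; "contact_force": force on the tool from outside, world axes, zero at the start; "torque": the same for the moment, N m; "opening": finger opening in m; "gripper_force": force on a finger pad.
Only numpy, scipy, OpenCV 4.12 (cv2) and the standard library are available. Lean on these libraries where they do the work, as an engineer would, in place of code of your own. Each camera call takes 0.05 s, during which the arm holds its last target. There are 200 camera calls.

### The job

In the art workshop, stand the small loose paint pot upright in the empty bay of the wide tray, beside the two pots already there. Then push that tray straight into its dock, right to its stop, and let go, so that it stays latched with its front level with the dock's side rails; if it springs out again, push once more. Leave the narrow brush tray out as it is.

Things in the scene. Friction and masses are not known exactly. Their poses are not given: they have to be found in the camera images.
- paint_pot: The loose paint pot on the table: white plastic, 58 mm high, grey screw lid 44 mm wide (top 13 mm), body 41 mm wide; 0.08 to 0.17 kg. Same as the two pots fixed in the wide tray; the clear jar (76 mm wide) and the tall bottle are not it. Origin: centre of its underside; z up along its axis.
- paint_bay (a point): Floor centre of the empty bay of the wide grey tray; moves with it. x = way to push (into the plywood dock), y left, z up. Floor 16 mm above the table; bay x, y +-56 mm clear, open on top, walls 30 mm; beyond y=+56: divider, then the fixed pots. Tray 180 mm wide, 130 deep. Front face to push: flat, x=-65, y -60 to +120 (middle +30), 12 to 57 mm above the table. Dock rails 42 mm high.
- paint_tray (a joint): Wide tray's travel (m): 0 = sprung out, 0.036 = latched (front level with the ends of the dock's rails), stop at 0.046. Push-push latch: push past 0.042, best to the stop, let go: it comes back to 0.036 and stays. Let go sooner: it springs out to 0. A full push when latched releases it. Spring 2 N at 0, 3 N at 0.04, drag 1 N at 0.04 m/s, clicks on the way; rigid at the stop: push till about 15 N.
- brush_tray (a joint): How far the narrow tray (76 mm wide, 130 mm deep, with brushes in it) in the other plywood dock is pushed in (m), the same mechanism: 0 = out, where it starts and must stay.
Things that resemble listed ones, but are neither listed nor needed, are in the scene too. What is shaped like the part that bears brush_tray but purple is not meant.

How it is judged (in metres and radians):
On the way:
1. the pot stands upright in the empty bay, let go, with the tray still out (value of joint paint_tray below 0.025 m and x of paint_pot in the frame of paint_bay between -0.05 and 0.05 m and y of paint_pot in the frame of paint_bay between -0.05 and 0.05 m and z of paint_pot in the frame of paint_bay below 0.008 m and angle between paint_pot's own z axis and vertical below 0.17 rad and contact force between the fingers and paint_pot below 0.3 N), for 0.2 s.
At the end, for the whole second after the job is handed in: The wide tray is latched by itself (0.031 to 0.040 m in), with the loose pot standing in its bay (anywhere on the bay's floor, within 10 degrees of upright, at rest), and the brush tray is still out (less than 0.01 m in) (value of joint paint_tray between 0.031 and 0.04 m and x of paint_pot in the frame of paint_bay between -0.05 and 0.05 m and y of paint_pot in the frame of paint_bay between -0.05 and 0.05 m and z of paint_pot in the frame of paint_bay below 0.008 m and angle between paint_pot's own z axis and vertical below 0.17 rad and linear speed of paint_pot below 0.02 m/s and value of joint brush_tray below 0.01 m); the robot touches nothing.
It fails at once if the brush tray was pushed in by more than 20 mm (value of joint brush_tray above 0.02 m).
It also fails if it takes over 58 s, if anything falls off the work surface, if the arm or the gripper's body presses on something with over 40 N, if the wrist force passes 120 N, or if a joint passes its speed limit or range.

## Working session

There is one attempt and no reset: what is moved stays moved. The work goes in short steps, each a Python script; the robot and the scene stay as the last script left them, time stands still between calls to the robot, and variables do not carry over. Pictures are saved under pics/ and viewed, at most 10 in all, crops included, and the job is handed in when it is done.

```bash
mkdir -p pics; cat > h.py <<'E'
from station import r
import numpy as np, cv2
def snap(n,f):
    s=r.snapshot(n); cv2.imwrite('pics/'+f,s['frame'][:,:,::-1]); np.save('pics/'+f[:-4]+'.npy',s,allow_pickle=True); return s
def load(f): return np.load('pics/'+f+'.npy',allow_pickle=True).item()
def pix2w(s,px,z):
    """pixels Nx2 -> world points on plane z"""
    K=np.array([[s['fx'],0,s['cx']],[0,s['fy'],s['cy']],[0,0,1.]])
    p=cv2.undistortPoints(np.array(px,float).reshape(-1,1,2),K,np.array(s['dist_coeffs'],float)).reshape(-1,2)
    R=np.array(s['R']);t=np.array(s['t']);c=-R.T@t
    d=np.c_[p,np.ones(len(p))]@R
    return c+d*((z-c[2])/d[:,2])[:,None]
def w2pix(s,P):
    K=np.array([[s['fx'],0,s['cx']],[0,s['fy'],s['cy']],[0,0,1.]])
    return cv2.projectPoints(np.array(P,float).reshape(-1,1,3),cv2.Rodrigues(np.array(s['R']))[0],np.array(s['t'],float),K,np.array(s['dist_coeffs'],float))[0].reshape(-1,2)
E
python3 - <<'E'
from h import *
a=snap('top','top1.png'); b=snap('side','side1.png')
cv2.imwrite('pics/top1b.png',cv2.resize(a['frame'][:,:,::-1],(800,600),interpolation=cv2.INTER_CUBIC))
for s in(a,b): print(-np.array(s['R']).T@s['t'],s['fx'])
print(r.sense())
E
```

```text
[ 0.35743824 -0.10793067  0.99734989] 355.58621107474636
[-0.30054896 -0.83523153  0.73343865] 476.9376169038822
{'clock': 0.1, 'joints': array([ 6.30424722e+01,  5.25731782e+00,  7.05736109e+01,  4.77757422e-04,
        1.04265090e+02, -3.25065816e+00]), 'joint_vel': array([ 0.05866996, -0.1249867 , -0.18961736,  0.08638194,  0.08621749,
       -0.05657107]), 'joint_torque': array([ 2.30180332e-03, -4.47854090e+01, -4.07572281e+01,  7.00337626e-02,
        2.83192220e-02, -1.21791904e-04]), 'tcp_pos': array([0.24127815, 0.54940762, 0.40364861]), 'orientation': array([-1.79904162e+02, -5.90714436e-03,  1.56293243e+02]), 'contact_force': array([-0.29784356,  0.13996321,  0.24407688]), 'torque': array([0.01815673, 0.0032137 , 0.06138976]), 'gripper_force': 0.0, 'opening': 0.08804028295318062}
```

View pics/top1b.png

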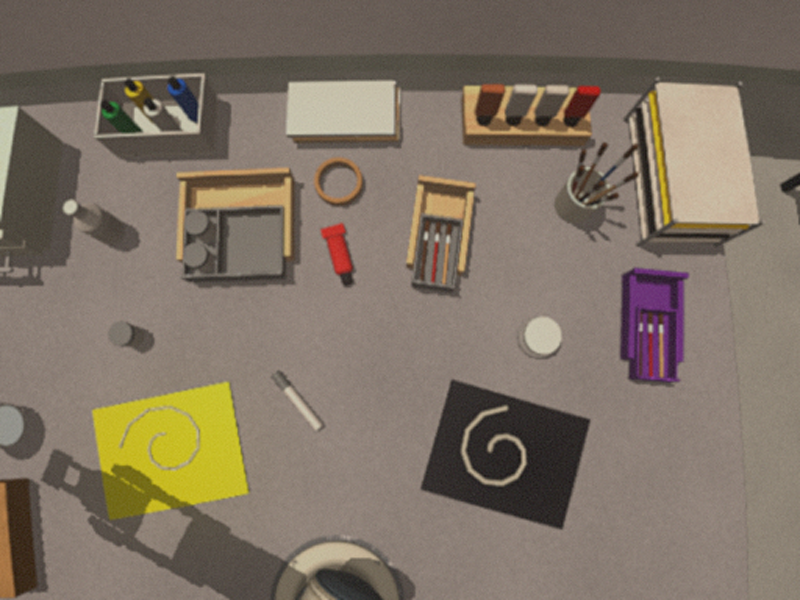

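View pics/side1.png

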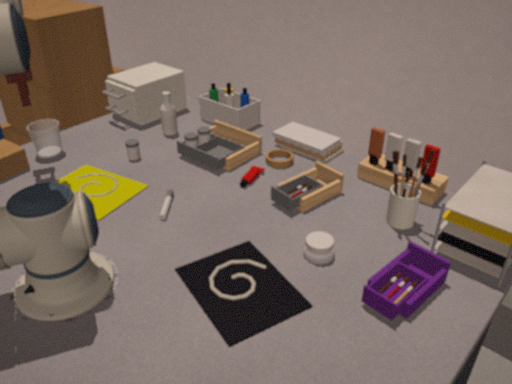

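Top view, in 800x600 pixels. Candidates for the pot:
- (122,333): grey lid, narrow.
- (542,337): wide, with a white lid.
- (8,425): clear cup.
- (72,208): tall bottle.

The one at (122,333) fits: grey lid, about 25 px wide, the same as the two pots in the tray at (197,222) and (197,257). The wide grey tray is at about (233,243). Its front is at row ~277 and its empty bay is on the right. I'll confirm this in an enlarged crop.

```bash
python3 - <<'E'
from h import *
a=load('top1')
c=a['frame'][100:240,60:200,::-1]
cv2.imwrite('pics/c1.png',cv2.resize(c,None,fx=4.2,fy=4.2,interpolation=cv2.INTER_CUBIC))
k=.64
print(pix2w(a,[[122*k,333*k]],.058), pix2w(a,[[197*k,222*k],[197*k,257*k]],.074),pix2w(a,[[183*k,275*k],[284*k,272*k],[282*k,207*k]],.05))
E
```

```text
[[0.46455723 0.36775328 0.058     ]] [[0.65706249 0.23717134 0.074     ]
 [0.59394122 0.23348157 0.074     ]] [[0.56779588 0.26603415 0.05      ]
 [0.57072304 0.08559688 0.05      ]
 [0.68997514 0.09252577 0.05      ]]
```

View pics/c1.png

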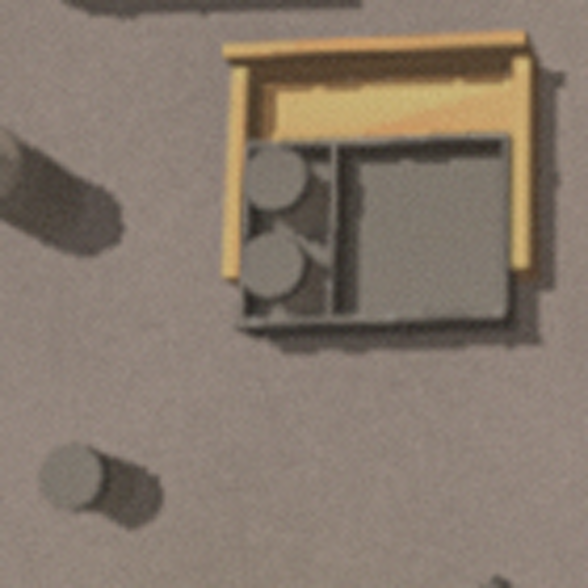

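The crop confirms the loose pot, with its grey lid centred at (72,478). The tray front edge runs (242,325)–(508,318), and the dock rail ends are near (230,278) and (522,270). Next I'll compute the frames and take a wrist view above the pot and tray.

```bash
python3 - <<'E'
from h import *
a=load('top1')
f=lambda p,z: pix2w(a,np.array(p)/4.2+[60-.4,100-.4],z)
print('pot',f([[72,478]],.058))
def ang(p,z):
    w=f(p,z); d=w[1]-w[0]; print(w[:,:2].round(4).tolist(),np.degrees(np.arctan2(d[1],d[0])).round(2),np.linalg.norm(d).round(4))
ang([[242,325],[508,318]],.057); ang([[247,141],[506,137]],.046)
ang([[230,278],[522,270]],.042); ang([[224,278],[233,68]],.042);ang([[530,270],[529,58]],.042)
ang([[336,145],[334,320]],.046);ang([[508,318],[508,137]],.046)
r.reach([0.47,0.22,0.46],[180,0,0])
s=snap('wrist','w1.png'); R=np.array(s['R']);print(R,-R.T@s['t'],r.sense()['clock'],r.sense()['contact_force'])
cv2.imwrite('pics/w1b.png',cv2.resize(s['frame'][:,:,::-1],(800,600),interpolation=cv2.INTER_CUBIC))
E
```

```text
pot [[0.46378306 0.37155297 0.058     ]]
[[0.5635, 0.2628], [0.5658, 0.0874]] -89.26 0.1755
[[0.6931, 0.2717], [0.6922, 0.0945]] -90.29 0.1772
[[0.5989, 0.2789], [0.6014, 0.082]] -89.29 0.1969
[[0.599, 0.283], [0.7475, 0.287]] 1.51 0.1485
[[0.6013, 0.0767], [0.7498, 0.0815]] 1.84 0.1485
[[0.6888, 0.2099], [0.5684, 0.2052]] -177.74 0.1205
[[0.5682, 0.0897], [0.6921, 0.0932]] 1.63 0.124
[[ 1.78702223e-03 -9.99998129e-01  7.40641443e-04]
 [-9.68164307e-01 -1.54474349e-03  2.50310783e-01]
 [-2.50309171e-01 -1.16437354e-03 -9.68165256e-01]] [0.53887242 0.22072605 0.44010628] 1.8917 [ 0.23111417 -0.51312876 -0.67533666]
```

View pics/w1b.png

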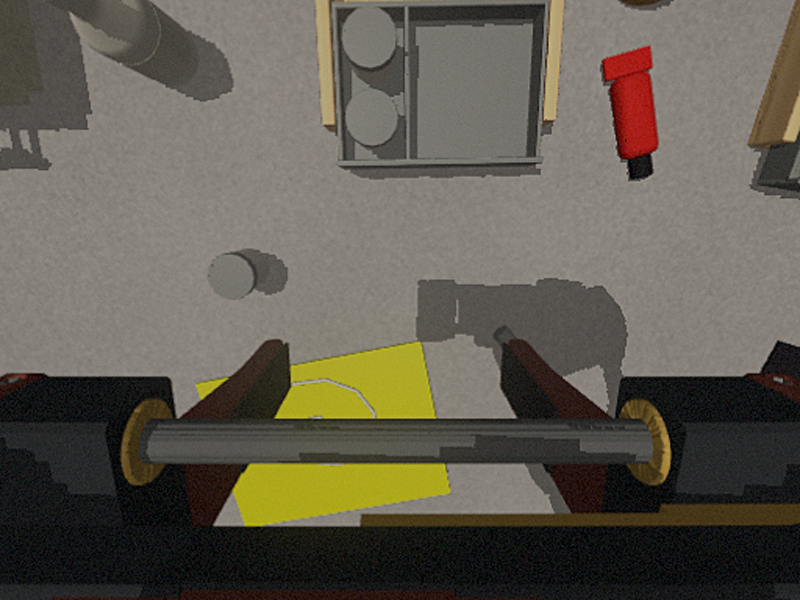

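The wrist view (800x600) shows the lid at (232,276). The tray front wall runs (338,163)–(543,161), the divider (407,8)–(407,160), and the right wall's outer edge (548,5)–(543,160). I'll localise from it.

```bash
python3 - <<'E'
from h import *
s=load('w1')
f=lambda p,z: pix2w(s,np.array(p)*.64-.2,z)
print('pot',f([[232,276]],.058))
def ang(p,z):
    w=f(p,z); d=w[1]-w[0]; print(w[:,:2].round(4).tolist(),np.degrees(np.arctan2(d[1],d[0])).round(2),np.linalg.norm(d).round(4))
ang([[338,160],[543,158]],.057); ang([[338,160],[543,158]],.046)
ang([[407,160],[407,8]],.046); ang([[549,5],[543,155]],.046);ang([[334,8],[338,155]],.046)
ang([[322,125],[555,121]],.042)
cv2.imwrite('pics/w1c.png',cv2.resize(s['frame'][:125,190:370,::-1],None,fx=4.4,fy=4.4,interpolation=cv2.INTER_CUBIC))
for y in (45,-45,135,-135):
    for p in ([.464,.370,.25],[.63,.15,.25]): 
        q=r.inverse_kinematics(p,[180,0,y]); print(y,None if q is None else np.round(q,0))
E
```

```text
pot [[0.46655795 0.37180325 0.058     ]]
[[0.5689, 0.2703], [0.5709, 0.0922]] -89.34 0.1781
[[0.5697, 0.2717], [0.5719, 0.0885]] -89.34 0.1832
[[0.5698, 0.21], [0.689, 0.2111]] 0.49 0.1191
[[0.6915, 0.0941], [0.5744, 0.0887]] -177.38 0.1173
[[0.6889, 0.2712], [0.574, 0.2716]] 179.83 0.1149
[[0.5995, 0.2855], [0.6033, 0.0793]] -88.95 0.2062
45 [35.  6. 86. -0. 89. 80.]
45 [10. 14. 77. -0. 90. 55.]
-45 None
-45 [ 10.  14.  77.  -0.  90. 145.]
135 [ 35.   6.  86.   0.  89. -10.]
135 [ 10.  14.  77.   0.  90. -35.]
-135 [  35.    6.   86.    0.   89. -100.]
-135 [  10.   14.   77.    0.   90. -125.]
```

View pics/w1c.png

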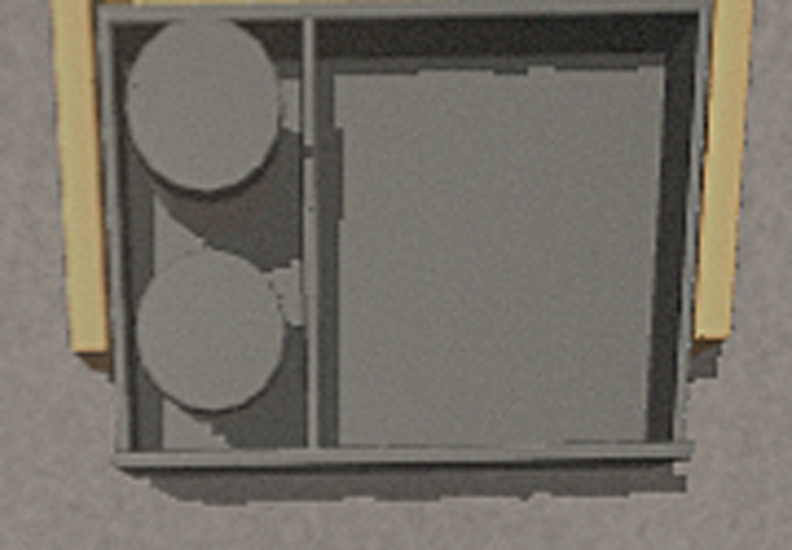

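```bash
python3 - <<'E'
from h import *
s=load('w1')
f=lambda p,z: pix2w(s,np.array(p)/4.4+[189.6,-.4],z)
def ang(n,p,z):
    w=f(p,z); d=w[1]-w[0]; print(n,w[:,:2].round(4).tolist(),np.degrees(np.arctan2(d[1],d[0])).round(2),np.linalg.norm(d).round(4))
ang('front',[[117,464],[692,455]],.057)
ang('right',[[690,440],[711,10]],.046);ang('left',[[121,450],[100,12]],.046);ang('div',[[313,448],[309,20]],.046);ang('back',[[98,9],[712,9]],.046)
ang('railends',[[72,350],[730,340]],.042);ang('railR',[[730,340],[751,5]],.042);ang('railL',[[72,350],[56,5]],.042)
E
```

```text
front [[0.5652, 0.2703], [0.5682, 0.0925]] -89.02 0.1778
right [[0.5736, 0.0899], [0.6928, 0.0941]] 2.04 0.1193
left [[0.5702, 0.2703], [0.6918, 0.2727]] 1.13 0.1216
div [[0.5709, 0.2094], [0.6898, 0.2116]] 1.08 0.119
back [[0.6925, 0.2733], [0.6931, 0.0939]] -89.84 0.1794
railends [[0.6003, 0.2853], [0.6038, 0.0786]] -89.05 0.2067
railR [[0.6038, 0.0786], [0.6957, 0.0811]] 1.59 0.092
railL [[0.6003, 0.2853], [0.6951, 0.2862]] 0.52 0.0948
```

```bash
python3 - <<'E'
from h import *
o=[180,0,136.2]
r.let_go()
r.reach([.4655,.3717,.32],o)
r.servo_line([.4655,.3717,.205],speed=.12)
r.grab(15); s=r.sense(); print(s['opening'],s['gripper_force'],s['tcp_pos'],s['contact_force'])
r.servo_line([.4655,.3717,.335],speed=.12)
s=r.sense(); print(s['opening'],s['gripper_force'],s['contact_force'],s['clock'])
r.servo_line([.6326,.1529,.335],speed=.2)
r.servo_line([.6326,.1529,.235],speed=.12)
s=r.sense(); print(s['opening'],s['tcp_pos'],s['contact_force'],s['clock'])
snap('wrist','w2.png');snap('top','t2.png');b=snap('side','s2.png')
c=w2pix(b,[[.63,.15,.05]])[0].astype(int); print(c)
x0,y0=max(c[0]-80,0),max(c[1]-60,0)
cv2.imwrite('pics/s2c.png',cv2.resize(b['frame'][y0:y0+120,x0:x0+160,::-1],None,fx=4,fy=4,interpolation=cv2.INTER_CUBIC))
E
```

```text
0.04374018018634052 14.999995529651642 [0.46556332 0.37173736 0.20508469] [0.42971603 0.30491057 0.18535028]
0.043835894744677445 14.999864995479584 [ 0.06838737  0.52043935 -2.10469325] 7.05
0.04362719926102115 [0.63288164 0.15299126 0.23626561] [ 0.87451924  0.47556776 -1.52428005] 9.5583
[217 146]
```

View pics/s2c.png

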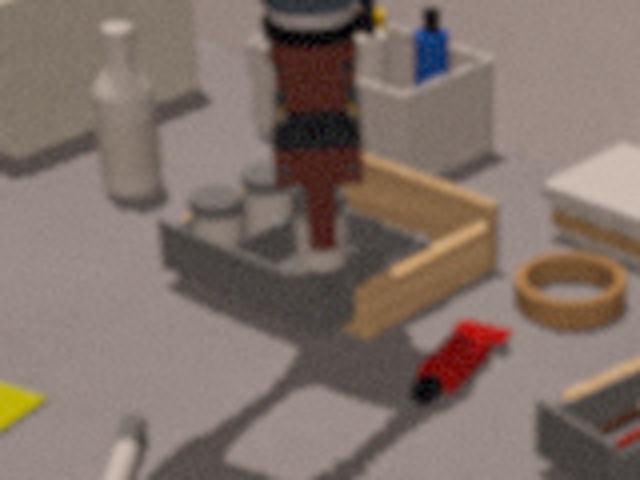

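The side view shows the pot upright in the fingers at (320,245), inside the bay and clear of the fixed pots at (215,215) and (265,195). Next: lower, release and lift.

```bash
python3 - <<'E'
from h import *
z=.226
while z>.217:
    z-=.0015; r.servo_line([.6326,.1529,z],speed=.03)
    s=r.sense(); print(round(z,4),s['tcp_pos'][2].round(4),s['contact_force'].round(2))
    if s['contact_force'][2]>1.5: break
r.let_go(); r.wait(.3); s=r.sense(); print(s['opening'],s['gripper_force'],s['contact_force'])
r.servo_line([.6326,.1529,.33],speed=.1)
r.servo_line([.47,.1529,.40],speed=.2)
w=snap('wrist','w3.png'); print(r.sense()['clock'])
r.reach([.45,.178,.42],[180,0,91.2])
w=snap('wrist','w4.png'); print(r.sense()['clock'],r.sense()['joints'])
a=np.hstack([load('w3')['frame'],w['frame']])[:,:,::-1]
cv2.imwrite('pics/w34.png',cv2.resize(a,(800,300),interpolation=cv2.INTER_AREA))
E
```

```text
0.2245 0.2241 [ 0.48 -1.24 -0.98]
0.223 0.223 [ 0.56  0.15 -1.21]
0.2215 0.2214 [-0.09  0.17 -1.73]
0.22 0.2209 [-1.59 -0.81  3.91]
0.08779485473357505 0.0 [ 0.03198558  0.74334068 -0.4406423 ]
14.425
15.3 [ 1.75296088e+01 -1.23626881e+01  8.58835916e+01 -5.69625685e-03
  1.06546319e+02  1.62564475e+01]
```

View pics/w34.png

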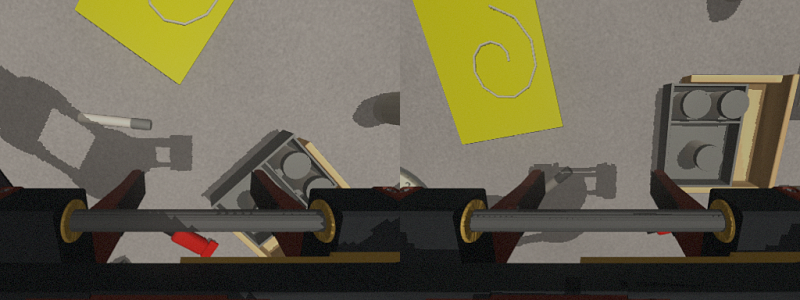

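The pot stands upright near the middle of the bay: lid at about (704,155) in the right half, tray still out. Now I'll push with closed fingers at the middle of the front.

```bash
cat > push.py <<'E'
from h import *
a=np.radians(1.2); u=np.array([np.cos(a),np.sin(a),0]); F0=np.array([.567,.1815,.207])
o=[180,0,1.2]
def push():
    P=lambda d: F0+u*d
    r.reach(P(-.06)+[0,0,.08],o); r.grab(10); r.servo_line(P(-.06),speed=.12)
    r.servo_line(P(-.025),speed=.08); f0=r.sense()['contact_force']
    d=-.025; hit=None
    while d<.06:
        d+=.003 if d<.022 else .001
        r.servo_line(P(d),speed=.04); s=r.sense(); f=-(s['contact_force']-f0)@u
        print(round(d,3),round((s['tcp_pos']-F0)@u,4),round(f,1),end=' | ')
        if f>14: break
    print('clock',r.sense()['clock'])
    r.servo_line(P(-.03),speed=.12); r.servo_line(P(-.07)+[0,0,.15],speed=.2)
E
python3 - <<'E'
from push import *
push()
t=snap('top','t5.png'); print(r.sense()['clock'])
c=t['frame'][100:240,60:200,::-1]
cv2.imwrite('pics/t5c.png',cv2.resize(c,None,fx=4.2,fy=4.2,interpolation=cv2.INTER_CUBIC))
E
```

```text
-0.022 -0.0221 1.7 | -0.019 -0.0189 0.9 | -0.016 -0.0159 1.5 | -0.013 -0.013 3.0 | -0.01 -0.0099 2.6 | -0.007 -0.0069 3.5 | -0.004 -0.0039 3.0 | -0.001 -0.0009 3.8 | 0.002 0.0022 3.7 | 0.005 0.0052 4.1 | 0.008 0.0081 3.5 | 0.011 0.0111 3.7 | 0.014 0.0141 2.7 | 0.017 0.0172 2.8 | 0.02 0.0202 3.3 | 0.023 0.0232 4.3 | 0.024 0.024 3.8 | 0.025 0.025 3.8 | 0.026 0.026 4.3 | 0.027 0.0271 4.2 | 0.028 0.028 4.5 | 0.029 0.0291 3.8 | 0.03 0.0301 4.0 | 0.031 0.031 4.3 | 0.032 0.0321 4.1 | 0.033 0.0329 5.7 | 0.034 0.0333 10.3 | 0.035 0.0338 14.0 | 0.036 0.0342 19.2 | clock 26.675
28.35
```

View pics/t5c.png

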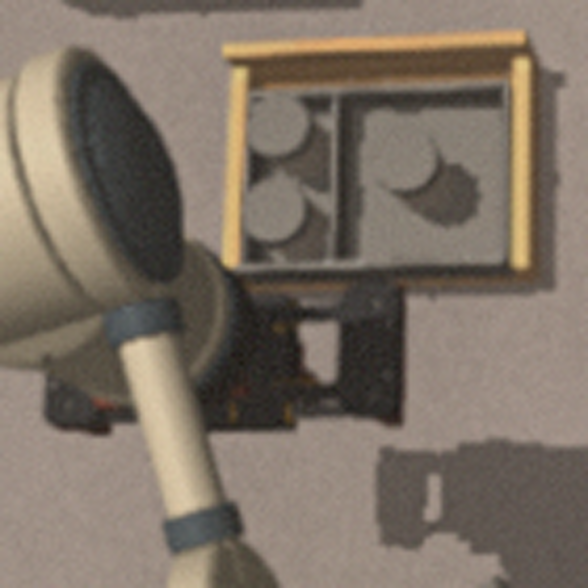

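The tray is latched: its front, at row ~270, is level with the rail ends. The pot stands in the bay with its lid at (403,158), and the arm is clear.

```bash
python3 - <<'E'
from h import *
w=pix2w(load('t5'),np.array([[403,158]])/4.2+[59.6,99.6],.074)[0]; d=w[:2]-[.6686,.1537]; print(d, r.sense()['clock'])
if np.abs(d).max()<.035: print(r.hand_in())
E
```

```text
[0.00065118 0.00197812] 28.35
the job is handed in; nothing more can be done
None
```

The paint pot stands upright about 2 mm from the centre of the empty bay, the wide tray was pushed to its stop once and stayed latched level with the dock's rails, the arm never went near the brush tray, and the job was handed in at 28 s.

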